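# Gauge a worn idler wheel on the bench gauge

## Task

Nip the worn idler wheel in the bench gauge so that its diameter can be read. Close the jaw clockwise with the big outer wheel until the tyre is just lightly nipped against the anvil (the pointer on the tailstock has lifted off its rest mark by a few newtons, no more), then take the small inner knob above it and bring the pressure up until the pointer stands on its long middle mark (12 N), never squashing the tyre with more than about 20 N. Let go, leaving the wheel held at that pressure, and leave the other things on the bench where they are.

Things in the scene. Friction and masses are not known exactly. Their poses are not given: they have to be found in the camera images.
- gauge: grey cast bench gauge, 92 x 325 mm, fixed to the bench. Origin on the bench under the common upright axis of its two knobs; the bed runs along its +y: headstock under the knobs (flat deck 62 mm above the bench), jaw from y = 75 mm, then the ground steel table (30 mm above the bench) on which the idler wheel lies, then the tailstock
- coarse_grip (a point): point on the knob axis 91 mm above the bench, near mid-height of the outer wheel: knurled dark steel, 58 mm across, 24 mm tall, from 78 to 102 mm above the bench, on a 32 mm neck 16 mm high. Neither knob moves along the axis or sideways
- fine_grip (a point): point on the knob axis 130 mm above the bench, near mid-height of the inner knob: black, 25 mm across, 26 mm tall, from 116 to 142 mm above the bench, on a 14 mm shaft that rises from the outer wheel
- coarse (a joint): turn of the outer wheel, rad, 0 at the start, grows clockwise seen from above (range to 3.4). Clockwise drives the jaw along +y towards the tailstock, 12 mm per rad. Stays where it is left; steady drag about 0.3 N m, and each newton on the jaw adds 0.012 N m
- fine (a joint): turn of the inner knob, rad, clockwise from above positive. Geared 4 : 1 to the outer wheel: it drives the jaw the same way, 3 mm per rad, and spins four times as fast when the outer wheel is turned. Drag about 0.08 N m, plus 0.003 N m for each newton on the jaw. No stop within the travel needed
- pointer (a joint): the fiducial pointer on top of the tailstock, 30 mm, black on a white plate, pivoted at the end away from the jaw and worked by the sprung anvil: 0 = no load (on the short rest mark), then it grows by 0.05 rad per newton on the anvil. The two side marks are at 0.45 (9 N) and 0.75 (15 N), the long middle mark, straight along the bed, at 0.6 rad (12 N)
- ram: steel ram with the moving jaw, 26 x 26 mm flat face. Origin at the lower middle of the jaw face, 31 mm above the bench; the face looks along its +y
- tailstock: grey block 64 x 46 mm, 34 mm tall, clamped on the bed at a place that differs from time to time, with the sprung steel anvil (26 x 26 mm flat face, gives 1 mm for every 15 N) on its jaw side. Origin on the bed's table under the unloaded anvil face, which looks along its -y towards the jaw; the block begins 14 mm behind it
- wheel: idler wheel lying flat and loose on the table between jaw and anvil: black rubber tyre on an aluminium disc with brass hub; 15 mm thick. Worn out of round, anything from 60 to 62 mm across depending on how it lies. 0.08 to 0.17 kg. Origin at the centre of its underside. At the start it touches neither jaw nor anvil; the closing jaw slides it up to the anvil
- weight: bystander: stepped brass record weight, 76 mm across, 61 mm tall, origin at the centre of its underside
- tin: bystander: round black bakelite stylus tin, 59 mm across, 22 mm tall, origin at the centre of its underside
- loupe: bystander: steel pocket loupe, domed lens in a 32 mm ring, 26 mm tall, its cover 60 mm along its +y
- spider1: bystander: flat yellow three-armed record adapter, 38 mm across, 4 mm thick
- spider2: bystander: the second yellow record adapter, 38 mm across, 4 mm thick
- driver: bystander: small screwdriver with wooden handle, 150 mm long, lying along its x
- deck: bystander, fixed: 130 mm square wooden base, 56 mm tall to the tip of the spindle, with the palm-sized aluminium turntable that spins freely on it
Things that resemble listed ones, but are neither listed nor needed, are in the scene too. Of the things like the wheel, leave any that is purple or turquoise; of the rest the smaller one is meant.

How it is judged:
By the outcome, as a careful person would: the job done as asked, in the order asked, and still so for the second after the job is handed in, with the robot touching nothing.
It also fails if it takes over 64 s, if anything falls off the work surface, if the arm or the gripper's body presses on something with over 40 N, if the wrist force passes 120 N, or if a joint passes its speed limit or range.

## Robot

A 7-joint arm with a two-finger parallel gripper is mounted at the origin on the work surface. World frame = base frame: x ahead of the robot, y to its left, z up, the work surface at z = 0. Lengths are in m, angles in rad, forces in N, time in s.
With the tool pointing down it reaches from about 0.375 to 0.925 m from the base axis. Payload 3.1 kg.
Tool frame: the origin (TCP) lies midway between the tips of the shut fingers; the grasp point (between the pads) lies 19 mm behind it; z points along the fingers, y is the line along which they close (so a half turn about z gives the same grasp; the last joint's range is limited). The gripper opens to 85 mm and grips with 20 to 120 N. Pads are 22 mm wide; open, the fingers measure 114 mm over their backs; the gripper's body (76 mm by 85 mm) begins 54 mm behind the grasp point. The pads swing forward as they close: fully open they stand 13 mm farther back than shut.
Start: joints at [1.156, 0.383, 0.044, 1.598, -0.018, 1.161, -0.05], TCP at [0.203, -0.618, 0.231] pointing down, gripper open.
Joint ranges: [-2.61, 2.61], [-0.41, 2.15], [-1.48, 1.57], [0, 2.5], [-1.57, 4.71], [0.05, 1.97], [-2.85, 2.85]. Speed limits (rad/s): [2.79, 2.79, 3.14, 3.14, 3.14, 3.14, 3.14].

## Interface

Orientations are given as a unit quaternion [w, x, y, z].
In Python, from workcell import monitor, eyes, robot, models gives the robot as it stands. The module is installed in compiled form; this text tells all that it offers.
- The arm moves only by the shell command python3 -m pendant 'ROWS' [FORCE]. ROWS is JSON, a list of rows, each a list of 7 numbers: the turn, a rotation vector about the tool's x, y, z in rad, then the shift along the tool's x, y, z in m, then the closure, from -1 (fully open) to 1 (shut). A call has 1 to 20 rows; each row is the pose to reach, as a shift and turn from the pose commanded when the call began, along the tool's axes at that moment; what a row does not reach only later rows make up. A row lasts 1/10 s, in which the tool goes at most 50 mm and 8.59 degrees, less where a joint would pass 70% of its speed; a pose out of reach is approached as far as the arm can. A call with a gripper value outside its range is refused whole. The fingers move at their own pace and stop on an object; FORCE is the grip in N (left out, the last holds). Time passes only in rows, so rows that repeat a pose let the fingers close. It gives the time, the measured TCP pose, the force, the opening and the grip force at its end, in the units of the state.
- monitor.get_obs(): the state, without advancing time (a new reading comes with each control period).
- eyes.capture(name): name is "side" or "top"; returns (picture, depth): 384x512x3 uint8, red, green, blue; 384x512 float32, m along the optical axis (not along the pixel's ray), 0 where there is no reading.
- eyes.camera_model(name): a dict with "K" (3x3 intrinsics, pixels), "xyz" and "rotation" of the camera in the world. Camera axes: x right, y down, z forward; pixel columns grow to the right and rows downward; lengths in m; the calibration is good to about 2 mm. A picture is of the moment at which its call begins. camera_model takes no time and is no camera call.
- robot.job_done(): hands the job in; it is judged then, once.
Trained networks look in the newest picture that a camera, given by its name, has taken for a name from the list of things; names that differ only in an ending like _2 or _b are one class to them, and where a whole thing is asked for, a point or a joint stands for the part that bears it (a point fixed in the world has none). Each returns a list of dicts, best first, with "conf" (0 to 1); they miss things now and then, are a little off and sometimes report something else, mostly with a low value. They report only what shows in the picture. A call takes as long as a camera call. They do not tell look-alikes from the thing itself.
- models.cut_out(camera, thing): "pixels" (384x512 bool, what is visible of it) and "rect" ([centre column, centre row, width, height] in pixels, round what is visible of it).
- models.mark_of(camera, thing): "point" ([column, row] in pixels: a listed point, or the origin of a listed thing).
The state is a dict: "time": time; "joint_positions": joint angles; "dq": joint speeds; "effort": joint torques, N m; "tcp_pos": TCP position; "tool_rot": TCP orientation; "contact_force": force on the tool from outside, world axes, zero at the start; "torque": the same for the moment, N m; "grip_width": finger opening in m; "gripper_force": force on a finger pad.
Only numpy, scipy, OpenCV 4.12 (cv2) and the standard library are available. Lean on these libraries where they do the work, as an engineer would, in place of code of your own. Each camera call takes 0.05 s, during which the arm holds its last target. There are 200 camera calls.

## Working session

There is one attempt and no reset: what is moved stays moved. The work goes in short steps, Python scripts to look and compute and a shell command to move; the robot and the scene stay as the last step left them, time stands still between calls to the robot, and variables do not carry over. Pictures are saved under pics/ and viewed, at most 10 in all, crops included, and the job is handed in when it is done.

```bash
mkdir -p pics; cat > h.py <<'E'
import numpy as np, cv2
from workcell import monitor, eyes, robot, models
def P(cam,uv,depth=None,z=None):
    m=eyes.camera_model(cam);K=np.array(m["K"]);R=np.array(m["rotation"]);t=np.array(m["xyz"])
    if R.shape!=(3,3):
        from scipy.spatial.transform import Rotation as Ro
        R=Ro.from_quat(np.roll(R,-1)).as_matrix()
    d=R@np.linalg.inv(K)@np.array([uv[0],uv[1],1.])
    s=depth if depth is not None else (z-t[2])/d[2]
    return t+s*d
E
python3 - <<'E'
from h import *
ims=[]
for c in("top","side"):
    p,d=eyes.capture(c); np.savez(f"{c}.npz",p=p,d=d); cv2.imwrite(f"pics/{c}0.png",p[...,::-1])
    m=eyes.camera_model(c); print(c,m)
    for n in("gauge","coarse_grip","fine_grip","ram","tailstock","wheel","weight","tin","pointer"):
        print(n,[(np.round(r["point"]).tolist(),round(r["conf"],2)) for r in models.mark_of(c,n)[:4]])
o=monitor.get_obs();print(o)
E
```

```text
top {'K': array([[406.43887422,   0.        , 256.03518829],
       [  0.        , 406.43887422, 194.75899656],
       [  0.        ,   0.        ,   1.        ]]), 'xyz': array([ 0.36026684, -0.01769225,  1.14997697]), 'rotation': array([-0.0506781 ,  0.70710628, -0.70302431,  0.05647358])}
gauge [([262.0, 178.0], 0.8), ([235.0, 183.0], 0.58)]
coarse_grip [([261.0, 173.0], 0.68)]
fine_grip [([262.0, 167.0], 0.66), ([225.0, 182.0], 0.38)]
ram [([262.0, 168.0], 0.49), ([238.0, 181.0], 0.48)]
tailstock [([208.0, 182.0], 0.83)]
wheel [([272.0, 244.0], 0.83), ([224.0, 185.0], 0.82), ([162.0, 222.0], 0.72), ([194.0, 250.0], 0.7)]
weight [([384.0, 243.0], 0.83)]
tin [([231.0, 214.0], 0.8), ([114.0, 179.0], 0.65)]Traceback (most recent call last):
  File "<stdin>", line 7, in <module>
ValueError: it knows: coarse_grip, deck, driver, fine_grip, gauge, loupe, ram, spider, tailstock, tin, weight, wheel
```

View pics/top0.png

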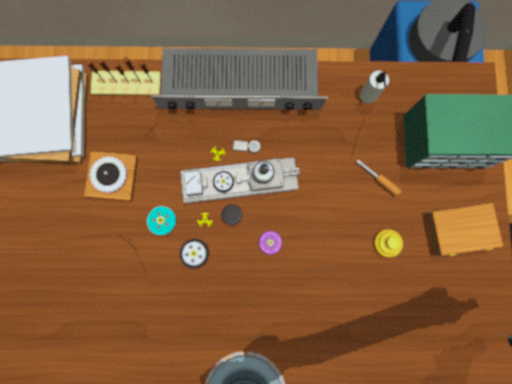

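The top view shows the gauge with its knobs near (263,172), the wheel on the table near (224,182) and the tailstock near (193,184). Candidates for the wheel:
- black (224,182), in the gauge
- black (194,253), larger and loose
- purple (270,242)
- turquoise (161,220)

My choice is the one in the gauge. Next I'll check it in a close crop.

```bash
python3 - <<'E'
from h import *
p,d=eyes.capture("side"); np.savez("side.npz",p=p,d=d)
print(eyes.camera_model("side"))
q=np.load("top.npz")["p"]
a=cv2.resize(q[140:270,140:310,::-1],None,fx=4.4,fy=4.4,interpolation=cv2.INTER_CUBIC)
cv2.imwrite("pics/crop0.png",a); cv2.imwrite("pics/side0.png",p[...,::-1])
D=np.load("top.npz")["d"]
for c in("side","top"):
  if c=="top": p,d=eyes.capture("top")
  for n in("gauge","coarse_grip","fine_grip","ram","tailstock","wheel"):
    for r in models.mark_of(c,n)[:4]:
        u=r["point"]; print(c,n,np.round(u,1),round(r["conf"],2),P(c,u,z={"coarse_grip":.091,"fine_grip":.13,"ram":.031,"gauge":0}.get(n,.03)).round(4))
for r in models.cut_out("top","wheel"):
    m=r["pixels"];v,u=np.nonzero(m);print(r["rect"],m.sum(),r["conf"],np.median(D[m]), P("top",(u.mean(),v.mean()),z=.045).round(4), "diam",2*np.sqrt(m.sum()/np.pi)*np.median(D[m])/406)
for r in models.cut_out("top","fine_grip")+models.cut_out("top","coarse_grip"):
    m=r["pixels"];print(r["rect"],m.sum(),r["conf"],np.median(D[m]))
X=np.array([P("top",(u,v),depth=D[v,u]) for v in range(145,205) for u in range(170,310)])
for lo,hi in((.11,.135),(.135,.15),(.095,.106),(.058,.066)):
    s=X[(X[:,2]>lo)&(X[:,2]<hi)&(X[:,0]<.5)];print(lo,hi,len(s),s.min(0).round(4),s.max(0).round(4),np.median(s,0).round(4))
E
```

```text
{'K': array([[434.2584375 ,   0.        , 251.12444225],
       [  0.        , 434.2584375 , 189.22977757],
       [  0.        ,   0.        ,   1.        ]]), 'xyz': array([0.48542882, 0.89336101, 0.86238129]), 'rotation': array([ 0.01108075, -0.01744584,  0.90626395, -0.42220673])}
side gauge [231.5 211. ] 0.69 [ 0.5852 -0.0316  0.    ]
side coarse_grip [231.3 182.4] 0.65 [ 0.5842 -0.0518  0.091 ]
side fine_grip [232.6 170.4] 0.71 [ 0.5796 -0.0566  0.13  ]
side fine_grip [200.4 209.9] 0.43 [0.6477 0.1066 0.13  ]
side ram [231.7 218.4] 0.67 [0.5788 0.0315 0.031 ]
side ram [274.2 229.2] 0.3 [0.4618 0.0691 0.031 ]
side tailstock [236.1 239.2] 0.91 [0.5615 0.1084 0.03  ]
side wheel [236.8 222.2] 0.91 [0.5639 0.0449 0.03  ]
side wheel [272.5 291.1] 0.81 [0.4656 0.2703 0.03  ]
side wheel [310.8 262.3] 0.69 [0.371 0.18  0.03 ]
side wheel [291.7 206.7] 0.59 [ 0.4121 -0.0233  0.03  ]
top gauge [258.8 177.8] 0.89 [ 0.5856 -0.0344  0.    ]
top coarse_grip [260.4 173.7] 0.87 [ 0.5788 -0.0373  0.091 ]
top fine_grip [263.6 163.9] 0.89 [ 0.5965 -0.0447  0.13  ]
top ram [236.7 181.6] 0.63 [0.5682
[... 306 characters left out ...]
0] 624 0.79 1.129792 [0.4576 0.2301 0.045 ] diam 0.07843678894766683
[272.9, 242.7, 22.7, 23.5] 413 0.78 1.1277186 [ 0.4003 -0.0648  0.045 ] diam 0.06369491797951475
[194.1, 252.6, 28.7, 31.5] 672 0.76 1.1160314 [0.3706 0.1394 0.045 ] diam 0.08040630025433987
[223.4, 180.7, 17.7, 21.0] 391 0.56 1.1220521 [0.5673 0.0645 0.045 ] diam 0.06166381883760041
[239.6, 180.1, 125.1, 44.4] 2663 0.95 1.1332061
[239.9, 182.2, 117.9, 42.9] 2857 0.82 1.1340934Traceback (most recent call last):
  File "<stdin>", line 17, in <module>
  File "h.py", line 4, in P
    m=eyes.camera_model(cam);K=np.array(m["K"]);R=np.array(m["rotation"]);t=np.array(m["xyz"])
ValueError: time passes only in moves, steps and waits
```

View pics/crop0.png

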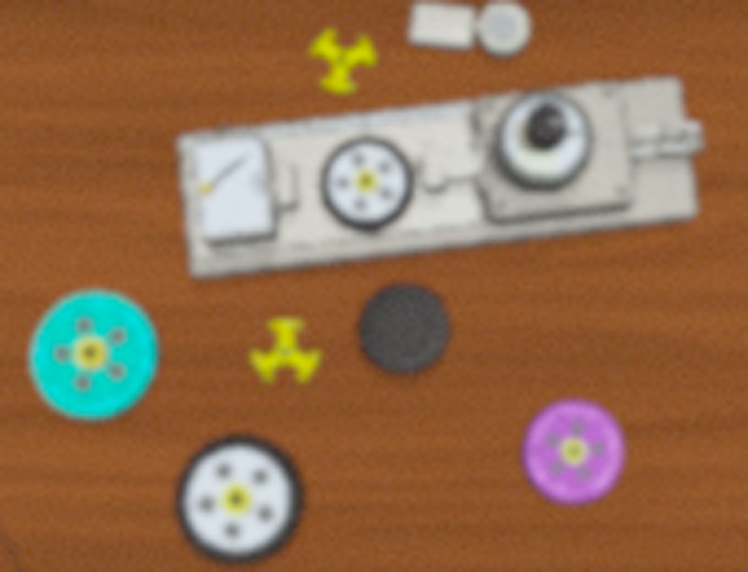

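View pics/side0.png

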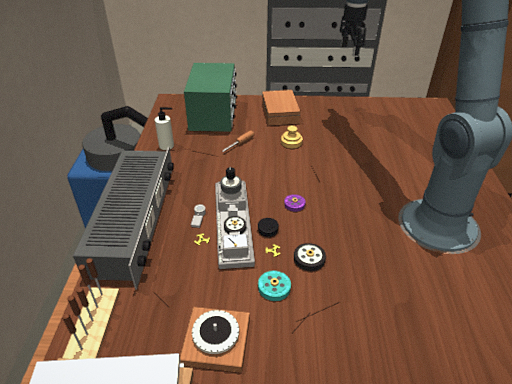

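The crop confirms the choice: the wheel in the gauge, at crop (366,180), is the smaller black one (62 mm against 80 mm). The pointer rests at crop (205-245, 158-187). The side view shows the free knobs at (231,175-185). Next I'll measure the knob axis from depth.

```bash
cat > h.py <<'E'
import numpy as np, cv2
from scipy.spatial.transform import Rotation as Ro
from workcell import monitor, eyes, robot, models
_c={}
def P(cam,uv,depth=None,z=None):
    if cam not in _c: _c[cam]=eyes.camera_model(cam)
    m=_c[cam];R=Ro.from_quat(np.roll(m["rotation"],-1)).as_matrix();t=m["xyz"]
    uv=np.atleast_2d(uv).astype(float)
    d=(R@np.linalg.inv(m["K"])@np.c_[uv,np.ones(len(uv))].T).T
    s=np.asarray(depth)[:,None] if depth is not None else ((z-t[2])/d[:,2])[:,None]
    return t+s*d
E
python3 - <<'E'
from h import *
for c,(r0,r1,c0,c1) in {"top":(145,205,170,310),"side":(160,275,205,260)}.items():
    D=np.load(c+".npz")["d"]; v,u=np.mgrid[r0:r1,c0:c1]; v=v.ravel();u=u.ravel()
    X=P(c,np.c_[u,v],depth=D[v,u])
    X=X[(D[v,u]>0)&(X[:,0]<.68)&(X[:,0]>.5)]
    print(c)
    for lo,hi in((.12,.137),(.137,.148),(.097,.108),(.08,.097),(.056,.068),(.04,.05),(.026,.034)):
        s=X[(X[:,2]>lo)&(X[:,2]<hi)]
        if len(s)<4: print(lo,len(s));continue
        (cx,cy),(w,h),a=cv2.minAreaRect(s[:,:2].astype(np.float32))
        print(lo,hi,len(s),"mean",s.mean(0).round(4),"rect",np.round([cx,cy,w,h,a],4))
o=monitor.get_obs();print({k:np.round(v,4).tolist() for k,v in o.items()})
E
```

```text
top
0.12 0.137 10 mean [ 0.5764 -0.0486  0.1297] rect [ 5.78900e-01 -4.95000e-02  1.13000e-02  2.55000e-02  2.68296e+01]
0.137 0.148 81 mean [ 0.5843 -0.0459  0.1421] rect [ 0.5849 -0.0467  0.024   0.023   0.3818]
0.097 0.108 292 mean [ 0.5825 -0.0459  0.1023] rect [ 0.5854 -0.0467  0.0573  0.0582  0.3816]
0.08 0.097 27 mean [ 0.5641 -0.0432  0.0896] rect [ 5.70700e-01 -4.11000e-02  5.96000e-02  2.87000e-02  7.12843e+01]
0.056 0.068 952 mean [0.5716 0.0271 0.0624] rect [0.5774 0.0178 0.0782 0.3037 6.9391]
0.04 0.05 459 mean [0.5673 0.0481 0.0457] rect [0.5656 0.0088 0.0738 0.3031 0.7439]
0.026 0.034 956 mean [0.5707 0.0456 0.0292] rect [ 0.5871  0.0236  0.1503  0.3282 14.9942]
side
0.12 0.137 49 mean [ 0.5838 -0.0365  0.1286] rect [ 0.5834 -0.0361  0.0253  0.0173  7.967 ]
0.137 0.148 51 mean [ 0.5844 -0.042   0.1412] rect [ 5.84300e-01 -4.24000e-02  2.25000e-02  2.60000e-02  4.05376e+01]
0.097 0.108 195 mean [ 0.5838 -0.0368  0.1015] rect [ 0.5837 -0.0403  0.0561  0.0556  5.3383]
0.08 0.097 100 mean [ 0.5822 -0.0225  0.0887] rect [ 0.5784 -0.0319  0.0597  0.0332 28.4327]
0.056 0.068 755 mean [0.5716 0.0639 0.0621] rect [0.5761 0.0377 0.0769 0.2712 5.6522]
0.04 0.05 455 mean [0.5688 0.0742 0.0449] rect [0.5717 0.0802 0.0734 0.1866 5.6454]
0.026 0.034 477 mean [0.5718 0.0845 0.0291] rect [0.5759 0.033  0.0886 0.2997 6.9892]
{'time': 1.3, 'joint_positions': [1.1562, 0.3829, 0.0439, 1.5979, -0.0179, 1.1612, -0.0499], 'dq': [-0.0012, 0.0001, -0.0, -0.0005, 0.0011, -0.0, -0.0007], 'effort': [0.0, -43.344, 1.0233, -24.9914, 0.0105, 0.002, -0.0], 'tcp_pos': [0.2026, -0.6177, 0.2313], 'tool_rot': [0.0, 0.9875, 0.1578, 0.0], 'contact_force': [-0.0808, -0.0303, 0.2012], 'torque': [-0.0405, 0.0356, 0.0223], 'gripper_force': 0.0, 'grip_width': 0.0851}
```

```bash
cat >> h.py <<'E'
def shift(x,y,z):
    o=monitor.get_obs();R=Ro.from_quat(np.roll(o["tool_rot"],-1)).as_matrix()
    print("tool shift",(R.T@(np.array([x,y,z])-o["tcp_pos"])).round(4),"q7",o["joint_positions"][6].round(3),"F",np.round(o["contact_force"],2),"T",np.round(o["torque"],2),"w",np.round(o["grip_width"],4),"t",o["time"])
E
python3 -c "
from h import *
shift(.5845,-.044,.26)"
python3 -m pendant '[[0,0,-0.8,0.542,-0.426,-0.029,-1],[0,0,-0.8,0.542,-0.426,-0.029,-1],[0,0,-0.8,0.542,-0.426,-0.029,-1],[0,0,-0.8,0.542,-0.426,-0.029,-1],[0,0,-0.8,0.542,-0.426,-0.029,-1],[0,0,-0.8,0.542,-0.426,-0.029,-1],[0,0,-0.8,0.542,-0.426,-0.029,-1],[0,0,-0.8,0.542,-0.426,-0.029,-1],[0,0,-0.8,0.542,-0.426,-0.029,-1],[0,0,-0.8,0.542,-0.426,-0.029,-1],[0,0,-0.8,0.542,-0.426,-0.029,-1],[0,0,-0.8,0.542,-0.426,-0.029,-1],[0,0,-0.8,0.542,-0.426,-0.029,-1],[0,0,-0.8,0.542,-0.426,-0.029,-1],[0,0,-0.8,0.542,-0.426,-0.029,-1],[0,0,-0.8,0.542,-0.426,-0.029,-1],[0,0,-0.8,0.542,-0.426,-0.029,-1],[0,0,-0.8,0.542,-0.426,-0.029,-1]]'
python3 - <<'E'
from h import *
shift(.5845,-.044,.072)
print(monitor.get_obs()["joint_positions"].round(3),monitor.get_obs()["tool_rot"].round(4),monitor.get_obs()["tcp_pos"])
p,d=eyes.capture("top"); q,e=eyes.capture("side")
np.savez("t1.npz",p=p,d=d,q=q,e=e)
a=cv2.resize(p[120:240,150:330,::-1],None,fx=4,fy=4,interpolation=cv2.INTER_CUBIC)
b=cv2.resize(q[100:280,170:290,::-1],None,fx=2.6667,fy=2.6667,interpolation=cv2.INTER_CUBIC)
b=cv2.resize(q[190:270,200:270,::-1],(420,480),interpolation=cv2.INTER_CUBIC)[:, :]
cv2.imwrite("pics/t1.png",np.hstack([a[:, :380*1],b])) if 0 else cv2.imwrite("pics/t1.png",np.hstack([a[:,:400],b[:,:400]]))
E
```

```text
tool shift [ 0.5417 -0.4261 -0.0287] q7 -0.05 F [-0.08 -0.03  0.2 ] T [-0.04  0.04  0.02] w 0.0851 t 1.3
time: 3.1
tcp_pos: [0.5841, -0.0465, 0.26]
tool_rot: [0.0, 0.849, 0.528, -0.001]
contact_force: [0.3, -0.2, -0.8]
grip_width: 0.0853
gripper_force: 0.0
tool shift [ 0.0027 -0.0007  0.188 ] q7 -0.565 F [ 0.29 -0.22 -0.79] T [-0.05 -0.01  0.01] w 0.0853 t 3.1
[ 0.432  0.281 -0.502  1.703  0.145  1.195 -0.565] [ 3.000e-04  8.491e-01  5.283e-01 -6.000e-04] [ 0.58410759 -0.04654491  0.26002132]
```

View pics/t1.png

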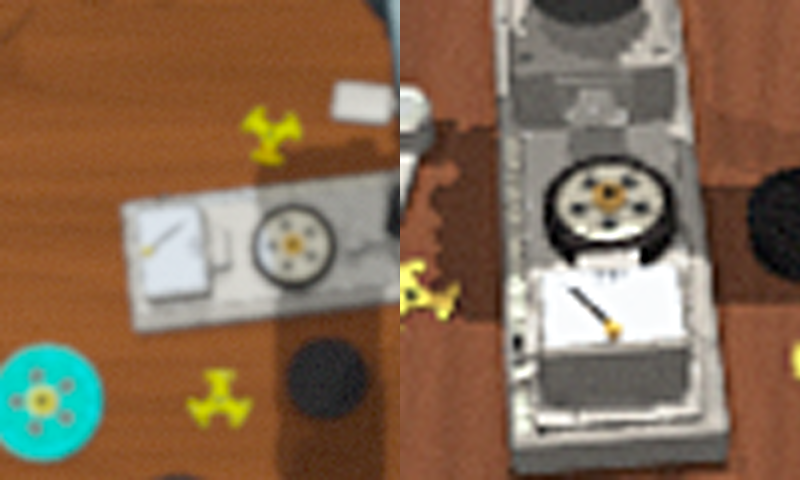

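Both cameras see the pointer clearly. In the top crop its pivot is at (148,250) and its tip at (185,225); in the side crop the pivot is at (612,328) and the tip at (570,290). Next I'll write a pointer reader and come down over the wheel.

```bash
cat >> h.py <<'E'
A=np.array([.5845,-.044]); BED=np.deg2rad(6.6)
B=np.array([-np.sin(BED),np.cos(BED)]); C=np.array([np.cos(BED),np.sin(BED)])
def rect(cam,img,y0=.155,y1=.235,h=.04,z=.065,n=.0002):
    """gauge-frame patch: rows = along bed (+y, up to y1), cols = across (+x)"""
    m=_c.setdefault(cam,eyes.camera_model(cam)) if cam not in _c else _c[cam]
    R=Ro.from_quat(np.roll(m["rotation"],-1)).as_matrix()
    Y,X=np.mgrid[y0:y1:n,-h:h:n]
    W=np.stack([A[0]+C[0]*X+B[0]*Y,A[1]+C[1]*X+B[1]*Y,np.full_like(X,z)],-1)-m["xyz"]
    q=W@R; u=q[...,0]/q[...,2]*m["K"][0,0]+m["K"][0,2]; v=q[...,1]/q[...,2]*m["K"][1,1]+m["K"][1,2]
    return cv2.remap(img,u.astype(np.float32),v.astype(np.float32),cv2.INTER_CUBIC)
E
python3 - <<'E'
from h import *
f=np.load("t1.npz")
print(eyes.camera_model("top")["K"][0,0])
a=rect("top",f["p"]);b=rect("side",f["q"])
cv2.imwrite("pics/r1.png",np.hstack([a,b])[...,::-1])
E
```

```text
406.43887421972624
```

View pics/r1.png

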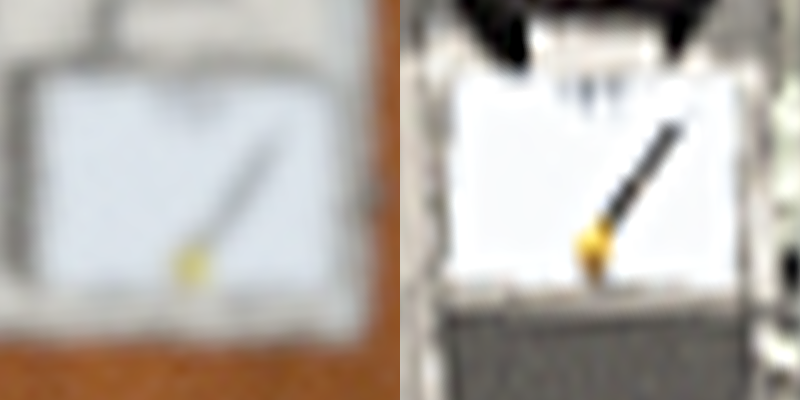

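```bash
python3 -m pendant '[[0,0,0,0.0015,-0.0007,0.04,-1],[0,0,0,0.0015,-0.0007,0.08,-1],[0,0,0,0.0015,-0.0007,0.11,-1],[0,0,0,0.0015,-0.0007,0.11,-1],[0,0,0,0.0015,-0.0007,0.11,-1]]' 20; python3 -c "
from h import *
shift(.5845,-.044,.072)"
```

```text
time: 3.7
tcp_pos: [0.5847, -0.0431, 0.1505]
tool_rot: [-0.0, 0.848, 0.529, -0.0]
contact_force: [0.6, 0.2, 1.0]
grip_width: 0.0854
gripper_force: 0.0
tool shift [-0.0009  0.0003  0.0785] q7 -0.621 F [0.64 0.22 1.04] T [ 0.02 -0.06 -0.03] w 0.0854 t 3.7
```

The rectified side view reads the pointer clearly: pivot (195,245), tip (275,125), so rest is about 0.59 rad off the bed line, as expected. Descending to the outer wheel.

```bash
cat >> h.py <<'E'
def pointer(save=None):
    p,_=eyes.capture("side"); r=rect("side",p); g=r.astype(float).max(2)
    if save: cv2.imwrite(save,cv2.resize(r[...,::-1],None,fx=1.5,fy=1.5))
    y,x=np.mgrid[:r.shape[0],:r.shape[1]]; dx,dy=x-195,245-y; rad=np.hypot(dx,dy); an=np.arctan2(dx,dy)
    w=np.clip(180-g,0,None)*((rad>45)&(rad<125)&(abs(an)<.9))
    a=(w*an).sum()/w.sum() if w.sum()>0 else np.nan
    return a,w.sum()
E
python3 -m pendant '[[0,0,0,-0.0009,0.0003,0.03,-1],[0,0,0,-0.0009,0.0003,0.06,-1],[0,0,0,-0.0009,0.0003,0.0785,-1],[0,0,0,-0.0009,0.0003,0.0785,-1],[0,0,0,-0.0009,0.0003,0.0785,-1]]' 20; python3 -c "
from h import *
shift(.5845,-.044,.072)
print(pointer('pics/p1.png'),pointer())"
```

```text
time: 4.2
tcp_pos: [0.5867, -0.0434, 0.0741]
tool_rot: [0.001, 0.848, 0.53, 0.002]
contact_force: [0.4, 0.6, 0.9]
grip_width: 0.0854
gripper_force: 0.0
tool shift [-0.0015 -0.0018  0.0021] q7 -0.668 F [0.45 0.64 0.85] T [ 0.   -0.07  0.01] w 0.0854 t 4.2
(np.float64(0.5739387182739839), np.float64(86017.0)) (np.float64(0.5731528399130736), np.float64(86482.0))
```

Clear descent. Closing gently, to find the centring error from the side force.

```bash
python3 -m pendant '[[0,0,0,0,0,0.001,0.1],[0,0,0,0,0,0.001,0.1],[0,0,0,0,0,0.001,0.3],[0,0,0,0,0,0.001,0.3],[0,0,0,0,0,0.001,0.3],[0,0,0,0,0,0.001,0.3],[0,0,0,0,0,0.001,0.3]]' 20; python3 -c "
from h import *
shift(.5845,-.044,.072);o=monitor.get_obs();print(o['gripper_force'])
R=Ro.from_quat(np.roll(o['tool_rot'],-1)).as_matrix();print('Ftool',(R.T@o['contact_force']).round(2))"
```

```text
time: 5.0
tcp_pos: [0.5873, -0.044, 0.0727]
tool_rot: [0.002, 0.848, 0.53, 0.002]
contact_force: [1.5, -2.3, 7.2]
grip_width: 0.0571
gripper_force: 23.7
tool shift [-0.0012 -0.0025  0.0007] q7 -0.669 F [ 1.47 -2.31  7.15] T [-0.38 -0.49  0.08] w 0.0571 t 5.0
23.723230361938477
Ftool [-1.42  2.38 -7.14]
```

```bash
python3 -m pendant '[[0,0,0,0,0,0,0.6],[0,0,0,0,0,0,0.6],[0,0,0.1,0,0,0,0.6],[0,0,0.2,0,0,0,0.6],[0,0,0.3,0,0,0,0.6],[0,0,0.4,0,0,0,0.6],[0,0,0.5,0,0,0,0.6],[0,0,0.5,0,0,0,0.6]]' 60; cat >> h.py <<'E'
def st():
    o=monitor.get_obs();R=Ro.from_quat(np.roll(o["tool_rot"],-1)).as_matrix()
    print("yaw cw",round(-np.arctan2(R[1,0],R[0,0]),4),"q7",round(o["joint_positions"][6],3),"tcp",o["tcp_pos"].round(4),"Ft",(R.T@o["contact_force"]).round(1),"Tz",round((R.T@o["torque"])[2],2),"ptr",round(.573-pointer()[0],3),"t",o["time"])
def gap():
    """wheel/jaw/anvil in the top view"""
E
python3 - <<'E'
from h import *
st()
p,d=eyes.capture("side"); a=rect("side",p,y0=.06,y1=.24,h=.06,z=.045,n=.0003)
q,d=eyes.capture("top"); b=rect("top",q,y0=.06,y1=.24,h=.06,z=.045,n=.0003)
cv2.imwrite("pics/g1.png",np.hstack([a,b])[...,::-1])
E
```

```text
time: 5.8
tcp_pos: [0.5884, -0.0449, 0.073]
tool_rot: [0.002, 0.953, 0.302, 0.003]
contact_force: [4.8, -2.4, 5.4]
grip_width: 0.056
gripper_force: 62.9
yaw cw -0.6134 q7 -1.119 tcp [ 0.5884 -0.0449  0.073 ] Ft [ 2.6  4.8 -5.3] Tz 0.31 ptr -0.002 t 5.8
```

View pics/g1.png

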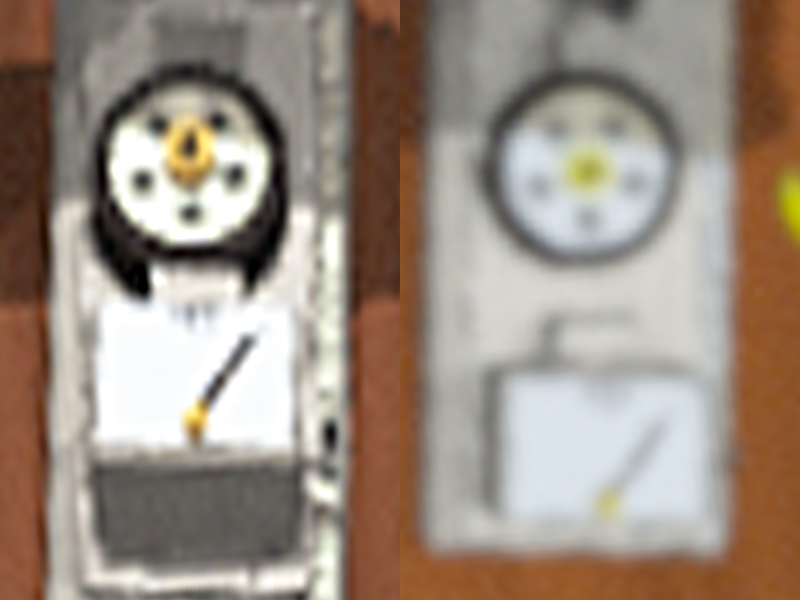

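The direction is right: the outer wheel turned clockwise and the pointer is still at rest. In the top patch the wheel's leading edge (row 262) is about 16 mm short of the anvil (row 320). Continuing the turn.

```bash
python3 -m pendant '[[0,0,0.1,0,0,0,0.6],[0,0,0.2,0,0,0,0.6],[0,0,0.3,0,0,0,0.6],[0,0,0.4,0,0,0,0.6],[0,0,0.5,0,0,0,0.6],[0,0,0.6,0,0,0,0.6],[0,0,0.7,0,0,0,0.6],[0,0,0.7,0,0,0,0.6]]' 60; python3 - <<'E'
from h import *
st()
q,d=eyes.capture("top"); b=rect("top",q,y0=.06,y1=.24,h=.06,z=.045,n=.0003)
cv2.imwrite("g2.png",b[...,::-1])
# dark tyre extent along bed on centre column strip
x0=190; s=b[:,x0-15:x0+15].astype(float).max(2).mean(1); print(s[40:340:6].round(0).tolist())
E
```

```text
time: 6.75
tcp_pos: [0.5889, -0.0468, 0.0731]
tool_rot: [0.002, 0.999, -0.043, 0.004]
contact_force: [5.4, -5.3, 3.7]
grip_width: 0.0561
gripper_force: 63.0
yaw cw 0.0869 q7 -1.748 tcp [ 0.5889 -0.0468  0.0731] Ft [ 5.9  4.9 -3.6] Tz 0.3 ptr -0.001 t 6.75
[138.0, 139.0, 140.0, 143.0, 147.0, 150.0, 151.0, 151.0, 142.0, 123.0, 96.0, 81.0, 92.0, 123.0, 160.0, 182.0, 199.0, 211.0, 216.0, 218.0, 214.0, 212.0, 213.0, 211.0, 205.0, 194.0, 186.0, 186.0, 195.0, 206.0, 214.0, 214.0, 207.0, 196.0, 188.0, 187.0, 195.0, 199.0, 194.0, 171.0, 140.0, 122.0, 136.0, 164.0, 179.0, 184.0, 182.0, 187.0, 198.0, 208.0]
```

```bash
python3 -m pendant '[[0,0,0.08,0,0,0,0.6],[0,0,0.16,0,0,0,0.6],[0,0,0.23,0,0,0,0.6],[0,0,0.23,0,0,0,0.6]]' 60; python3 - <<'E'
from h import *
st()
q,d=eyes.capture("top"); b=rect("top",q,y0=.06,y1=.24,h=.06,z=.045,n=.0003)
cv2.imwrite("pics/g3.png",cv2.resize(b[200:340,100:300,::-1],None,fx=3,fy=3))
x0=190; s=b[:,x0-15:x0+15].astype(float).max(2).mean(1); print(s[270:340:2].round(0).tolist())
E
```

```text
time: 7.25
tcp_pos: [0.5887, -0.0474, 0.073]
tool_rot: [0.002, 0.987, -0.158, 0.005]
contact_force: [5.2, -5.3, 4.0]
grip_width: 0.0568
gripper_force: 63.0
yaw cw 0.3165 q7 -1.954 tcp [ 0.5887 -0.0474  0.073 ] Ft [ 6.7  3.4 -3.9] Tz 0.32 ptr -0.001 t 7.25
[199.0, 200.0, 200.0, 199.0, 194.0, 187.0, 180.0, 172.0, 161.0, 149.0, 136.0, 124.0, 115.0, 107.0, 101.0, 98.0, 99.0, 103.0, 109.0, 115.0, 122.0, 129.0, 138.0, 149.0, 159.0, 168.0, 175.0, 184.0, 193.0, 198.0, 202.0, 205.0, 208.0, 211.0, 212.0]
```

View pics/g3.png

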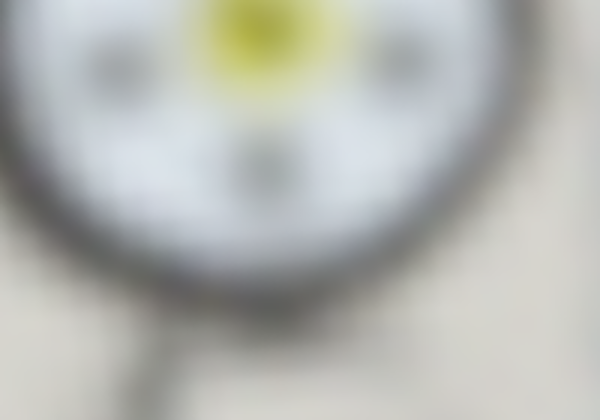

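The tyre's leading edge (crop row ~310) is within a millimetre or two of the anvil edge (~330). I'll go in small steps, reading the pointer after each.

```bash
S="from h import *;st()"
python3 -m pendant '[[0,0,0.04,0,0,0,0.6],[0,0,0.04,0,0,0,0.6]]' >/dev/null; python3 -c "$S"
python3 -m pendant '[[0,0,0.03,0,0,0,0.6],[0,0,0.03,0,0,0,0.6]]' >/dev/null; python3 -c "$S"
```

```text
yaw cw 0.3553 q7 -1.989 tcp [ 0.5887 -0.0476  0.073 ] Ft [ 7.1  3.9 -5.2] Tz 0.11 ptr -0.001 t 7.55
yaw cw 0.3847 q7 -2.015 tcp [ 0.5886 -0.0476  0.073 ] Ft [ 7.4  2.9 -4.7] Tz -0.02 ptr -0.002 t 7.8
```

```bash
S="from h import *;st()"
python3 -m pendant '[[0,0,0.03,0,0,0,0.6],[0,0,0.03,0,0,0,0.6]]' >/dev/null; python3 -c "$S"
python3 -m pendant '[[0,0,0.02,0,0,0,0.6],[0,0,0.02,0,0,0,0.6]]' >/dev/null; python3 -c "$S"
```

```text
yaw cw 0.4148 q7 -2.042 tcp [ 0.5886 -0.0477  0.0731] Ft [ 7.5  3.1 -5. ] Tz -0.03 ptr -0.001 t 8.05
yaw cw 0.4343 q7 -2.06 tcp [ 0.5886 -0.0478  0.073 ] Ft [ 7.8  2.2 -5.8] Tz -0.11 ptr -0.001 t 8.3
```

```bash
S="from h import *;st()"
python3 -m pendant '[[0,0,0.02,0,0,0,0.6],[0,0,0.02,0,0,0,0.6]]' >/dev/null; python3 -c "$S"
python3 -m pendant '[[0,0,0.02,0,0,0,0.6],[0,0,0.02,0,0,0,0.6]]' >/dev/null; python3 -c "$S"
```

```text
yaw cw 0.4544 q7 -2.078 tcp [ 0.5886 -0.0478  0.073 ] Ft [ 8.5  3.4 -4.7] Tz -0.11 ptr -0.001 t 8.55
yaw cw 0.4744 q7 -2.096 tcp [ 0.5885 -0.0479  0.073 ] Ft [ 7.9  3.2 -4.2] Tz -0.11 ptr -0.002 t 8.8
```

```bash
python3 - <<'E'
from h import *
q,d=eyes.capture("top"); b=rect("top",q,y0=.06,y1=.24,h=.06,z=.045,n=.0003)
s=b[:,175:205].astype(float).max(2).mean(1); print(s[270:340:2].round(0).tolist())
E
```

```text
[192.0, 196.0, 199.0, 202.0, 203.0, 203.0, 202.0, 200.0, 195.0, 186.0, 176.0, 166.0, 155.0, 142.0, 126.0, 112.0, 100.0, 92.0, 90.0, 93.0, 99.0, 109.0, 122.0, 137.0, 150.0, 161.0, 171.0, 181.0, 192.0, 198.0, 202.0, 204.0, 208.0, 210.0, 212.0]
```

```bash
S="from h import *;st()"
python3 -m pendant '[[0,0,0.02,0,0,0,0.6],[0,0,0.02,0,0,0,0.6]]' >/dev/null; python3 -c "$S"
python3 -m pendant '[[0,0,0.02,0,0,0,0.6],[0,0,0.02,0,0,0,0.6]]' >/dev/null; python3 -c "$S"
```

```text
yaw cw 0.4943 q7 -2.114 tcp [ 0.5885 -0.0479  0.073 ] Ft [ 7.3  3.  -4.6] Tz -0.09 ptr -0.001 t 9.1
yaw cw 0.5143 q7 -2.132 tcp [ 0.5885 -0.0479  0.073 ] Ft [ 7.8  3.2 -4.7] Tz -0.11 ptr 0.017 t 9.35
```

The pointer has begun to lift. Half-steps from here.

```bash
S="from h import *;st()"
python3 -m pendant '[[0,0,0.01,0,0,0,0.6],[0,0,0.01,0,0,0,0.6]]' >/dev/null; python3 -c "$S;st()"
```

```text
yaw cw 0.5239 q7 -2.14 tcp [ 0.5885 -0.048   0.073 ] Ft [ 8.4  3.3 -5.2] Tz -0.23 ptr 0.065 t 9.6
yaw cw 0.5239 q7 -2.14 tcp [ 0.5884 -0.048   0.073 ] Ft [ 7.3  3.3 -3.5] Tz -0.18 ptr 0.066 t 9.65
```

```bash
S="from h import *;st()"
python3 -m pendant '[[0,0,0.015,0,0,0,0.6],[0,0,0.015,0,0,0,0.6]]' >/dev/null; python3 -c "$S;st()"
```

```text
yaw cw 0.539 q7 -2.154 tcp [ 0.5884 -0.048   0.073 ] Ft [ 8.3  3.3 -5.3] Tz -0.18 ptr 0.16 t 9.9
yaw cw 0.5389 q7 -2.154 tcp [ 0.5884 -0.048   0.073 ] Ft [ 8.1  2.8 -6.3] Tz -0.16 ptr 0.159 t 9.95
```

That is about 3.2 N, lightly nipped. Releasing the outer wheel and rising straight up.

```bash
python3 -m pendant '[[0,0,0,0,0,0,0],[0,0,0,0,0,0,-0.3],[0,0,0,0,0,0,-1],[0,0,0,0,0,0,-1],[0,0,0,0,0,0,-1],[0,0,0,0,0,-0.01,-1],[0,0,0,0,0,-0.03,-1],[0,0,0,0,0,-0.06,-1],[0,0,-0.1,0,0,-0.06,-1],[0,0,-0.2,0,0,-0.06,-1],[0,0,-0.3,0,0,-0.06,-1],[0,0,-0.4,0,0,-0.06,-1],[0,0,-0.5,0,0,-0.06,-1],[0,0,-0.6,0,0,-0.06,-1],[0,0,-0.6,0,0,-0.06,-1],[0,0,-0.6,0,0,-0.06,-1]]' ; python3 -c "
from h import *
st();shift(.5857,-.0466,.112)"
```

```text
time: 11.6
tcp_pos: [0.5845, -0.0429, 0.131]
tool_rot: [-0.0, 1.0, 0.03, -0.0]
contact_force: [0.7, -0.1, 0.5]
grip_width: 0.0852
gripper_force: 0.0
yaw cw -0.0601 q7 -1.587 tcp [ 0.5845 -0.0429  0.131 ] Ft [ 0.7  0.1 -0.5] Tz 0.02 ptr 0.159 t 11.6
tool shift [0.0009 0.0037 0.019 ] q7 -1.587 F [0.13 0.14 0.42] T [-0.04  0.01  0.03] w 0.0855 t 11.65
```

```bash
python3 -m pendant '[[0,0,0,0.001,0.0037,0.01,-1],[0,0,0,0.001,0.0037,0.019,-1],[0,0,0,0.001,0.0037,0.019,-1],[0,0,0,0.001,0.0037,0.019,0.2],[0,0,0,0.001,0.0037,0.019,0.4],[0,0,0,0.001,0.0037,0.019,0.6],[0,0,0,0.001,0.0037,0.019,0.8],[0,0,0,0.001,0.0037,0.019,0.9],[0,0,0,0.001,0.0037,0.019,0.9],[0,0,0,0.001,0.0037,0.019,0.9],[0,0,0,0.001,0.0037,0.019,0.9]]' 25; python3 -c "
from h import *
st()"
```

```text
time: 12.75
tcp_pos: [0.5862, -0.0465, 0.1122]
tool_rot: [-0.0, 1.0, 0.031, 0.0]
contact_force: [-0.4, 0.3, 4.0]
grip_width: 0.0243
gripper_force: 25.2
yaw cw -0.062 q7 -1.584 tcp [ 0.5862 -0.0465  0.1122] Ft [-0.4 -0.3 -4. ] Tz 0.01 ptr 0.159 t 12.75
```

The fine knob is gripped on centre (24.3 mm wide, almost no side force). Turning it in steps.

```bash
S="from h import *;st()"
python3 -m pendant '[[0,0,0,0,0,0,0.9],[0,0,0.05,0,0,0,0.9],[0,0,0.1,0,0,0,0.9],[0,0,0.1,0,0,0,0.9]]' 40 >/dev/null; python3 -c "$S"
python3 -m pendant '[[0,0,0.05,0,0,0,0.9],[0,0,0.05,0,0,0,0.9]]' >/dev/null; python3 -c "$S"
```

```text
yaw cw 0.0376 q7 -1.676 tcp [ 0.5862 -0.0466  0.1123] Ft [-0.5 -0.8 -5.1] Tz -0.06 ptr 0.325 t 13.2
yaw cw 0.0875 q7 -1.722 tcp [ 0.5862 -0.0466  0.1123] Ft [-1.1 -1.8 -5.8] Tz -0.03 ptr 0.401 t 13.45
```

```bash

python3 -m pendant '[[0,0,0.05,0,0,0,0.9],[0,0,0.1,0,0,0,0.9],[0,0,0.1,0,0,0,0.9]]' >/dev/null; python3 -c "
from h import *
st();print(pointer('pics/p3.png'))"
```

```text
yaw cw 0.1874 q7 -1.815 tcp [ 0.5862 -0.0466  0.1123] Ft [-2.  -0.8 -5.4] Tz -0.02 ptr 0.539 t 13.8
(np.float64(0.03122150507636859), np.float64(21731.0))
```

View pics/p3.png

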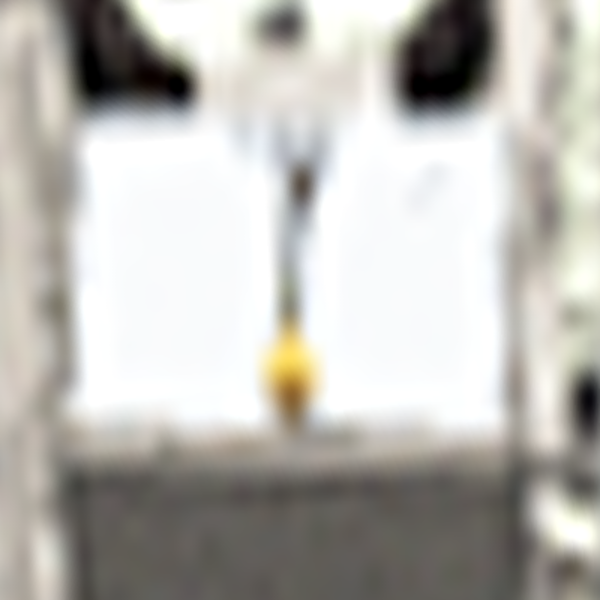

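The pointer is almost straight along the bed. Its tip at (302,175) stands about 0.05 rad short of the middle mark near (289,130), which agrees with the reading of 0.54. A last small turn.

```bash

python3 -m pendant '[[0,0,0.035,0,0,0,0.9],[0,0,0.035,0,0,0,0.9],[0,0,0.035,0,0,0,0.9]]' >/dev/null; python3 -c "
from h import *
st();print(pointer('pics/p4.png'))"
```

```text
yaw cw 0.2217 q7 -1.846 tcp [ 0.5862 -0.0466  0.1123] Ft [-2.1 -0.7 -4.8] Tz -0.06 ptr 0.629 t 14.2
(np.float64(-0.05510709997442012), np.float64(16672.0))
```

View pics/p4.png

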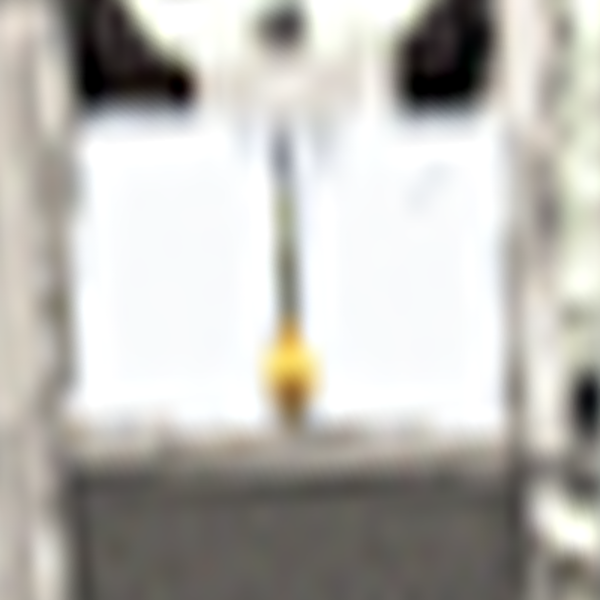

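The pointer now runs unbroken from the pivot (290,350) into the middle mark (284,130), so about 12 N. Releasing, retreating and rechecking.

```bash
python3 -m pendant '[[0,0,0,0,0,0,0.5],[0,0,0,0,0,0,-1],[0,0,0,0,0,0,-1],[0,0,0,0,0,0,-1],[0,0,0,0,0,0,-1],[0,0,0,0,0,0,-1],[0,0,0,0,0,-0.03,-1],[0,0,0,0,0,-0.08,-1],[0,0,0,0,0,-0.13,-1],[0,0,0,0,0,-0.13,-1],[0,0,0,0,0,-0.13,-1]]'; python3 - <<'E'
from h import *
st()
p,_=eyes.capture("side");q,_=eyes.capture("top")
a=cv2.resize(rect("side",p)[...,::-1],(400,400)); b=cv2.resize(rect("top",q)[...,::-1],(400,400))
cv2.imwrite("pics/fin.png",np.hstack([a,b]))
E
```

```text
time: 15.4
tcp_pos: [0.5874, -0.047, 0.2441]
tool_rot: [-0.0, 0.994, -0.111, 0.002]
contact_force: [-0.1, 0.1, -0.5]
grip_width: 0.0853
gripper_force: 0.0
yaw cw 0.2232 q7 -1.823 tcp [ 0.5874 -0.047   0.2441] Ft [-0.1 -0.   0.5] Tz -0.03 ptr 0.628 t 15.4
```

View pics/fin.png

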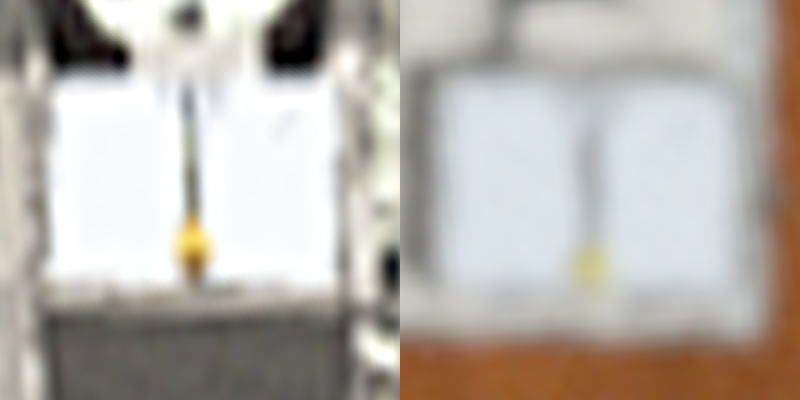

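Both views show the pointer standing on the long middle mark (side x≈188, top x≈592) with the gripper clear of everything.

```bash
python3 -c "
from workcell import robot
print(robot.job_done())"
```

```text
the job is handed in; nothing more can be done
None
```

I nipped the idler wheel to about 3 N with the outer wheel, then brought it up with the inner knob until the pointer stood on its long middle mark (about 12 N), released it with the pressure holding, and handed the job in at about 15.5 s; no verdict came back.

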